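# Set the eggshell mill five clicks open and start it

### The job

The stone mill for the eggshell inlay has lost its setting: turn its dial clockwise until you feel the stones just touch, without forcing them together, then turn it back exactly five clicks. With the dial left there, start the mill by pushing its small start button fully down. Leave the broad stop button and everything standing around the mill alone.

Things in the scene. Friction and masses are not known exactly. Their poses are not given: they have to be found in the camera images.
- mill: Heavy grey and steel bench mill, fixed. Round drum 200 mm across, domed cover up to 160 mm above the bench, on it a collar 82 mm across up to 172 mm, then the dial. Spout at the front left. On the right (the mill's -y) a switch housing 150 by 130 mm, flat top at 101 mm, with two buttons. Origin: on the bench below the dial's axis; x away from the robot at yaw 0, y left, z up.
- dial_grip (a point): On the dial's upright axis, 198 mm above the bench, the height to grip; belongs to the mill, does not turn with the dial. Dial: black rubber fluted round knob 54 mm across, 174 to 212 mm above the bench, no mark or scale: its angle tells nothing of the setting. 24 clicks a turn (15 degrees each); it settles into the nearest click when let go. Clockwise from above closes, counterclockwise opens.
- dial_top (a point): Centre of the dial's top, 212 mm above the bench, on the mill. Feel: leaving a click it resists by 0.3 N m, falling to 0.23 at 2 degrees, 0.13 at 4, about 0 half way (7.5 degrees); then it pulls on, up to 0.35 N m, into the next. It starts at rest 2 to 7 clicks open.
- gap (a joint): Gap between the stones, m: 0 in click 0, where they touch; +0.00001 for each click open; negative when pressed together. Far finer than its reading's noise: go by feel and count. Past click 0 the dial yields but the torque does not fall off: 0.48 N m at 1 degree, 0.53 at 4, 0.6 at 6; let go, it springs back to click 0. Over half a click (7.5 degrees, 0.65 N m) past is forcing the stones.
- hopper (a point): Centre of the mouth of the steel feed hopper, 84 mm across, slanting up and out of the cover to the mill's +x; no part of it above 220 mm, and none above the collar within 75 mm of the dial's axis.
- start_cap (a point): Centre of the top of the start button at rest, 122 mm above the bench: the small flat round grey button, 28 mm across in a 44 mm steel ring, nearer the robot at yaw 0 (from the dial's axis 35 mm to the mill's -x, 170 mm to its -y). Pushed straight down. The point belongs to the mill and does not move with the button.
- start (a joint): Travel of the start button in metres: 0 at rest, 0.005 fully down, which takes 6 N; it springs back up.
- stop_cap (a point): Centre of the top of the stop button, 131 mm above the bench: the broad mushroom-shaped grey button, 42 mm across, 70 mm beyond the start button in the mill's +x. Not to be pressed.
- stop (a joint): Travel of the stop button in metres: 0 at rest, 0.005 fully down.
- catch_bowl: White enamel bowl under the spout, 104 mm across, 48 mm high, loose. Origin: centre of its foot.
- shell_bowl: White enamel bowl of eggshell pieces, 110 mm across, 50 mm high, loose, right of the switch housing, beyond it. Origin: centre of its foot.
- vase: Amber and black lacquer vase, 90 mm across, 248 mm tall, loose, left of the mill beyond it. Origin: centre of its foot.
- paper_cup: Paper cup, 72 mm across, 82 mm high, loose, right of the switch housing. Origin: centre of its foot.

How it is judged:
By the outcome, as a careful person would: the job done as asked, in the order asked, and still so for the second after the job is handed in, with the robot touching nothing.
It also fails if it takes over 58 s, if anything falls off the work surface, if the arm or the gripper's body presses on something with over 40 N, if the wrist force passes 120 N, or if a joint passes its speed limit or range.

### The arm

A 6-joint arm with a two-finger parallel gripper is mounted at the origin on the work surface. World frame = base frame: x ahead of the robot, y to its left, z up, the work surface at z = 0. Lengths are in m, angles in rad, forces in N, time in s.
With the tool pointing down it reaches from about 0.3 to 0.85 m from the base axis. Payload 5.4 kg.
Tool frame: the origin (TCP) lies at the very end of the fingers, on their centre line; the grasp point (between the pads) lies 19 mm behind it (tcp_to_grasp is the distance from the TCP to the grasp point, in m); z points along the fingers, y is the direction in which the jaws open and shut (so a half turn about z gives the same grasp; the last joint's range is limited). The gripper opens to 85 mm and grips with 20 to 120 N. Pads are 22 mm wide; open, the fingers measure 114 mm over their backs; the gripper's body (76 mm by 85 mm) begins 54 mm behind the grasp point. The pads swing forward as they close: fully open they stand 13 mm farther back than shut.
Start: joints at [1.038, 0.158, 1.597, -0, 1.386, -0.21], TCP at [0.182, 0.545, 0.231] pointing down, gripper open.
Joint ranges: [-2.91, 2.91], [-0.94, 2.29], [0.18, 2.7], [-1.29, 4.43], [0.17, 2.64], [-3, 3]. Speed limits (rad/s): [2.57, 2.57, 3.14, 3.14, 3.14, 3.14].

### API

Orientations are given as a unit quaternion [x, y, z, w].
In Python, from workcell import * gives the robot as it stands. The module is installed in compiled form; this text tells all that it offers.
- The arm moves only by the shell command python3 -m handwheel 'ROWS' [OPENING]. ROWS is JSON, a list that holds one entry, the list of rows, each a list of 6 numbers: the shift along the tool's x, y, z in m, then the turn, a rotation vector about the tool's x, y, z in degrees. A call has 1 to 5 rows; each row shifts and turns the pose as measured when the row begins, along the tool's axes as they then stand; what a row does not reach is not made up. A row lasts 1/10 s, in which the tool goes at most 50 mm and 8.59 degrees, less where a joint would pass 70% of its speed; a pose out of reach is approached as far as the arm can. A call is refused whole if a number of a shift passes 0.05 or a number of a turn 8.59, either way. A call with a gripper value outside its range is refused whole. OPENING is the opening, from 0 (shut) to 1 (fully open), set as the call begins (- or left out, the last holds). The fingers move at their own pace and stop on an object; the grip force is fixed at half the most. Time passes only in rows, so rows that do not move let the fingers close. It gives the time, the measured TCP pose, the force and the opening at its end, in the units of the state.
- state(): the state, without advancing time (a new reading comes with each control period).
- get_image(name): name is "side" or "top"; returns a dict with "frame" (384x512x3 uint8, red, green, blue), "fx", "fy", "cx", "cy" (pixels), "R" (3x3) and "t" (3): a world point X has camera coordinates R X + t. Camera axes: x right, y down, z forward; pixel columns grow to the right and rows downward; lengths in m; the calibration is good to about 2 mm. A picture is of the moment at which its call begins. There is no depth.
- hand_in(): hands the job in, once; it reports no verdict.
The state is a dict: "t": time; "qpos": joint angles; "dq": joint speeds; "joint_efforts": joint torques, N m; "tool_pos": TCP position; "ee_rot": TCP orientation; "contact_force": force on the tool from outside, world axes, zero at the start; "ft_torque": the same for the moment, N m; "grip_width": finger opening in m.
Only numpy, scipy, OpenCV 4.12 (cv2) and the standard library are available. Lean on these libraries where they do the work, as an engineer would, in place of code of your own. Each camera call takes 0.05 s, during which the arm holds its last target. There are 200 camera calls.

## Working session

There is one attempt and no reset: what is moved stays moved. The work goes in short steps, Python scripts to look and compute and a shell command to move; the robot and the scene stay as the last step left them, time stands still between calls to the robot, and variables do not carry over. Pictures are saved under pics/ and viewed, on a budget of 10 in all, crops included, one or two more only if the job needs it, and the job is handed in when it is done.

```bash
mkdir -p pics
python3 - <<'E'
from workcell import *
import cv2,numpy as np
s=state()
for k,v in s.items(): print(k,np.round(v,4))
for n in("side","top"):
    d=get_image(n); cv2.imwrite(f"pics/{n}0.png",d["frame"][:,:,::-1])
    print(n,d["fx"],d["fy"],d["cx"],d["cy"],np.round(d["R"],3).tolist(),np.round(d["t"],3), (-np.array(d["R"]).T@d["t"]).round(3))
E
```

```text
t 0.0
qpos [ 1.0379  0.159   1.5982 -0.      1.3862 -0.2101]
dq [-0.0002  0.0014  0.0002  0.0016 -0.001   0.0014]
joint_efforts [ 1.00000e-04 -3.96014e+01 -3.31425e+01 -3.00000e-04  8.40000e-03
  0.00000e+00]
tool_pos [0.1821 0.5448 0.2303]
ee_rot [ 1.607e-01  9.870e-01 -9.000e-04 -3.000e-04]
contact_force [ 0.402  -1.0568 -0.2179]
ft_torque [ 0.018  -0.0155  0.0236]
grip_width 0.0857
side 432.4920408578432 432.4920408578432 256.4679326720137 194.56396565585294 [[0.707, -0.707, 0.014], [-0.398, -0.414, -0.819], [0.585, 0.573, -0.574]] [-0.338  0.343  0.888] [-0.144 -0.606  0.796]
top 364.96272555844905 364.96272555844905 245.09207107653882 189.68962118774587 [[-0.019, -1.0, 0.001], [-0.998, 0.019, -0.064], [0.064, -0.002, -0.998]] [0.055 0.545 1.192] [0.469 0.047 1.224]
```

View pics/top0.png

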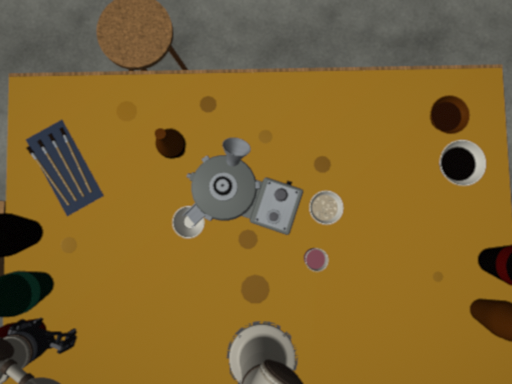

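View pics/side0.png

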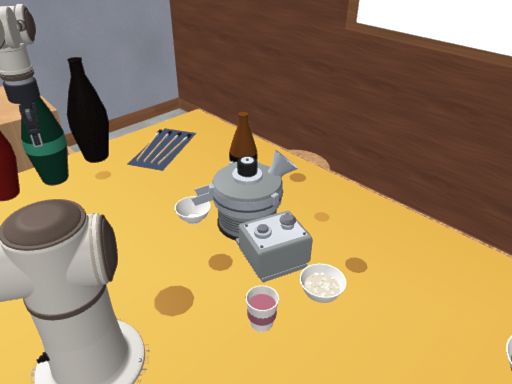

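The top view shows the dial at about (222,186), start at (273,216), stop at (282,196) and the hopper at (236,150). In the side view the dial top is at (247,160) and start at (263,230). Next I'll measure these more finely.

```bash
cat > h.py <<'E'
from workcell import *
import cv2,numpy as np
from scipy.spatial.transform import Rotation as Ro
def ray(d,u,v,z):
    R=np.array(d["R"]);c=-R.T@np.array(d["t"])
    r=R.T@np.array([(u-d["cx"])/d["fx"],(v-d["cy"])/d["fy"],1]);return c+r*(z-c[2])/r[2]
def proj(d,X):
    p=np.array(d["R"])@X+np.array(d["t"]);return np.array([d["fx"]*p[0]/p[2]+d["cx"],d["fy"]*p[1]/p[2]+d["cy"]])
def go(X,yaw=None):
    "shift in tool axes to put TCP at X; prints turn about tool z"
    s=state();R=Ro.from_quat(s["ee_rot"]);print("tool shift mm",(R.inv().apply(np.array(X)-s["tool_pos"])*1000).round(1),"pos",np.round(s["tool_pos"],4),"z",R.as_matrix()[:,2].round(3),"y",R.as_matrix()[:,1].round(3))
E
python3 - <<'E'
from h import *
d=get_image("top");e=get_image("side")
def crop(d,x,y,w,h,k):return cv2.resize(d["frame"][y:y+h,x:x+w,::-1],None,fx=k,fy=k,interpolation=cv2.INTER_CUBIC)
a=crop(d,180,135,130,110,6);cv2.imwrite("pics/c1.png",a)
b=crop(e,200,140,125,100,6);cv2.imwrite("pics/c2.png",b)
for n,x,u,v,z in(("dial",d,222,186,.212),("dial",e,247,160,.212),("start",d,273,216,.122),("start",e,263,229.5,.122),("stop",d,282,196,.131),("stop",e,288,217,.131)):print(n,ray(x,u,v,z).round(4))
E
```

```text
dial [0.5452 0.1089 0.212 ]
dial [0.5454 0.1066 0.212 ]
start [ 0.4584 -0.0378  0.122 ]
start [ 0.4489 -0.0495  0.122 ]
stop [ 0.5178 -0.0655  0.131 ]
stop [ 0.5208 -0.0663  0.131 ]
```

View pics/c1.png

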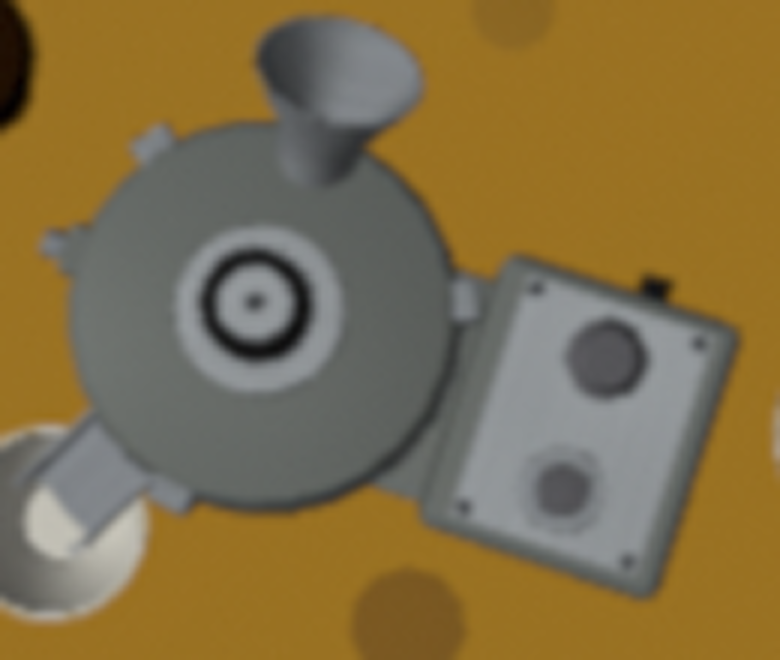

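View pics/c2.png

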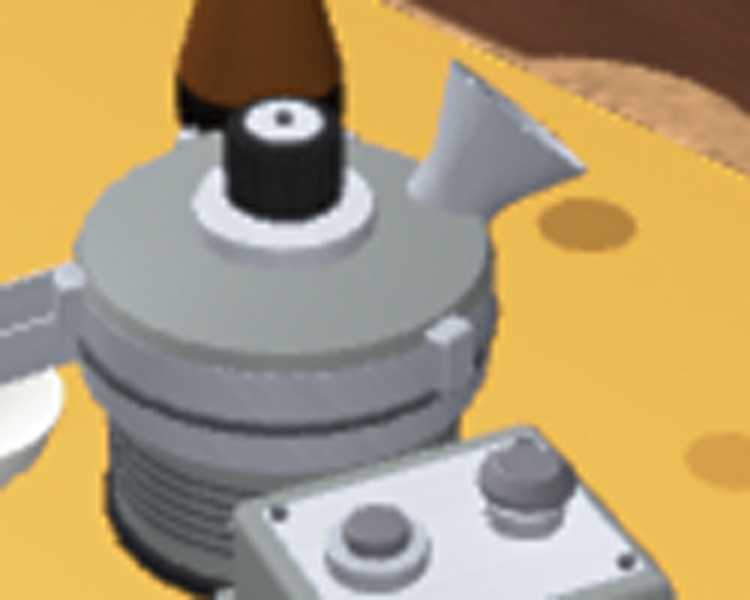

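Run:
```python
from h import *
d=get_image("top");e=get_image("side")
def P(a,b,z):
    return (ray(d,*a,z)+ray(e,*b,z))/2
for n,a,b,z in(("dial",(222.25,184.75),(246.9,159.75),.212),("start",(273.4,216.25),(262.9,228.1),.122),("stop",(280.75,194.25),(287.4,217.5),.131)):
    print(n,ray(d,*a,z).round(4),ray(e,*b,z).round(4));
D=P((222.25,184.75),(246.9,159.75),.212);S=P((273.4,216.25),(262.9,228.1),.122);T=P((280.75,194.25),(287.4,217.5),.131)
v=(S-D)[:2];w=(T-S)[:2]
print("dist",np.hypot(*v),"exp",np.hypot(35,170),"yaw",np.degrees(np.arctan2(v[1],v[0])-np.arctan2(-170,-35)),"stop-start",np.hypot(*w),np.degrees(np.arctan2(w[1],w[0])))
```

```text
dial [0.5486 0.1082 0.212 ] [0.5461 0.1077 0.212 ]
start [ 0.4577 -0.039   0.122 ] [ 0.4526 -0.0456  0.122 ]
stop [ 0.5231 -0.0619  0.131 ] [ 0.5182 -0.0666  0.131 ]
dist 0.1763028276962321 exp 173.5655495770978 yaw -19.913812537051726 stop-start 0.06914128488750347 -18.53861093647545
```

```bash
python3 -m handwheel '[[[0,0,-0.05,0,0,0],[0,0,-0.03,0,0,0]]]' 1
python3 - <<'E'
from h import *
go([.547,.108,.30]); print(state()["qpos"])
E
```

```text
t: 0.5
tool_pos: [0.1807, 0.5422, 0.3063]
ee_rot: [0.161, 0.987, -0.007, -0.003]
contact_force: [-1.0, 1.6, 0.6]
grip_width: 0.0851
tool shift mm [-485.2 -295.4    8.9] pos [0.1807 0.5422 0.3063] z [-0.007 -0.012 -1.   ] y [ 0.317  0.948 -0.014]
[ 1.03780266e+00  1.20733427e-01  1.49165242e+00 -4.69254986e-06
  1.54331159e+00 -2.10114084e-01]
```

```bash
python3 -m handwheel '[[[-0.042,-0.026,0,0,0,0],[-0.042,-0.026,0,0,0,0],[-0.042,-0.026,0,0,0,0],[-0.042,-0.026,0,0,0,0],[-0.042,-0.026,0,0,0,0]]]'; python3 -m handwheel '[[[-0.042,-0.026,0,0,0,0],[-0.042,-0.026,0,0,0,0],[-0.042,-0.026,0,0,0,0],[-0.042,-0.026,0,0,0,0],[-0.042,-0.026,0,0,0,0]]]'
python3 - <<'E'
from h import *
go([.547,.108,.30]); print(np.round(state()["qpos"],3))
E
```

```text
t: 1.0
tool_pos: [0.3405, 0.3538, 0.313]
ee_rot: [0.155, 0.988, -0.001, 0.0]
contact_force: [1.3, 0.7, 0.4]
grip_width: 0.0856
t: 1.5
tool_pos: [0.5013, 0.1621, 0.3142]
ee_rot: [0.155, 0.988, 0.0, 0.001]
contact_force: [0.1, 1.1, -0.2]
grip_width: 0.0855
tool shift mm [-60.  -37.5  14.4] pos [0.5013 0.1621 0.3142] z [ 0.003 -0.    -1.   ] y [0.306 0.952 0.001]
[ 0.083 -0.013  1.616 -0.     1.537 -1.177]
```

```bash
python3 -m handwheel '[[[-0.035,-0.022,0.01,0,0,0],[-0.025,-0.015,0.01,0,0,0],[0,0,0,0,0,0]]]'
python3 - <<'E'
from h import *
go([.547,.108,.25]); print(np.round(state()["qpos"],3))
d=get_image("top");e=get_image("side")
a=cv2.resize(d["frame"][140:230,180:300,::-1],None,fx=3.3,fy=3.3,interpolation=cv2.INTER_CUBIC)
b=cv2.resize(e["frame"][60:240,180:300,::-1],None,fx=3.3,fy=3.3,interpolation=cv2.INTER_CUBIC)
o=np.zeros((b.shape[0],800,3),np.uint8);o[:a.shape[0],:a.shape[1]]=a;o[:,400:400+b.shape[1]]=b
cv2.imwrite("pics/p3.png",o); print(proj(e,np.array(state()["tool_pos"])))
E
```

```text
t: 1.8
tool_pos: [0.5517, 0.1005, 0.2936]
ee_rot: [0.158, 0.987, -0.0, 0.002]
contact_force: [-0.5, 1.2, 0.1]
grip_width: 0.0855
tool shift mm [ 7.   5.6 43.5] pos [0.5517 0.1005 0.2936] z [ 0.004 -0.001 -1.   ] y [ 0.313  0.95  -0.   ]
[-3.400e-02  8.300e-02  1.557e+00 -1.000e-03  1.497e+00 -1.287e+00]
[249.46121501 131.5345859 ]
```

View pics/p3.png

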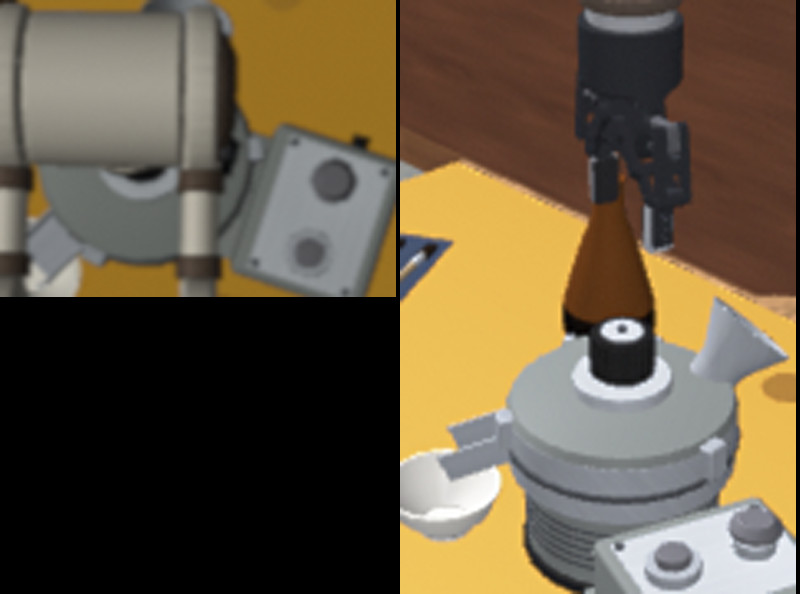

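The side view shows the gripper above and roughly centred on the dial (dial top at about (621,333) in the crop), and it agrees with the measured pose. Next I'll correct the offset and descend.

```bash
python3 -m handwheel '[[[0.007,0.0056,0.02,0,0,0],[0,0,0.02,0,0,0],[0,0,0,0,0,0]]]'
python3 - <<'E'
from h import *
go([.547,.108,.179])
E
```

```text
t: 2.2
tool_pos: [0.5449, 0.1144, 0.2568]
ee_rot: [0.155, 0.988, 0.001, 0.005]
contact_force: [0.4, -0.1, -1.0]
grip_width: 0.0858
tool shift mm [-3.3 -5.7 77.8] pos [0.5449 0.1144 0.2568] z [ 0.009  0.001 -1.   ] y [0.306 0.952 0.004]
```

```bash
python3 -m handwheel '[[[-0.002,-0.005,0.025,0,0.4,0],[0,0,0.025,0,0,0],[0,0,0.015,0,0,0],[0,0,0,0,0,0]]]'
python3 - <<'E'
from h import *
go([.547,.108,.179]);print(state()["ft_torque"])
E
```

```text
t: 2.6
tool_pos: [0.5465, 0.1133, 0.1962]
ee_rot: [0.152, 0.988, 0.003, 0.005]
contact_force: [-0.7, -0.4, -0.5]
grip_width: 0.0855
tool shift mm [-1.9 -5.  17.2] pos [0.5465 0.1133 0.1962] z [ 0.011  0.004 -1.   ] y [0.301 0.954 0.007]
[ 0.01635898 -0.00111964  0.00684939]
```

```bash
python3 -m handwheel '[[[-0.002,-0.005,0.009,0.4,0.6,0],[0,0,0.008,0,0,0],[0,0,0,0,0,0]]]'
python3 - <<'E'
from h import *
go([.547,.108,.179]);print(state()["ft_torque"])
E
```

```text
t: 2.9
tool_pos: [0.5487, 0.1083, 0.1816]
ee_rot: [0.151, 0.988, 0.0, 0.001]
contact_force: [0.1, 0.4, 0.1]
grip_width: 0.0852
tool shift mm [ 1.5 -0.8  2.6] pos [0.5487 0.1083 0.1816] z [ 0.003  0.    -1.   ] y [0.299 0.954 0.001]
[-0.05349299  0.03870368 -0.02446821]
```

```bash
cat > f.py <<'E'
from h import *
s=state();m=Ro.from_quat(s["ee_rot"]).as_matrix()
y=m[:,1]
print("t",round(s["t"],2),"cw_deg",round(np.degrees(np.arctan2(y[0],y[1])),2),"ft",np.round(s["ft_torque"],3),"F",np.round(s["contact_force"],1),"w",round(s["grip_width"],4),"pos",np.round(s["tool_pos"],4),"z",m[:2,2].round(3),"q6",round(s["qpos"][5],4))
E
python3 -m handwheel '[[[0,0,0.001,0,0,0],[0,0,0,0,0,0],[0,0,0,0,0,0],[0,0,0,0,0,0],[0,0,0,0,0,0]]]' 0 ; python3 f.py;python3 -m handwheel '[[[0,0,0,0,0,0],[0,0,0,0,0,0],[0,0,0,0,0,0]]]' >/dev/null; python3 f.py
```

```text
t: 3.4
tool_pos: [0.5495, 0.1081, 0.1822]
ee_rot: [0.152, 0.988, 0.0, 0.002]
contact_force: [0.7, 0.2, -0.8]
grip_width: 0.0526
t 3.4 cw_deg 17.43 ft [-0.036  0.043 -0.038] F [ 0.7  0.2 -0.8] w 0.0526 pos [0.5495 0.1081 0.1822] z [0.005 0.   ] q6 -1.2882
t 3.7 cw_deg 17.43 ft [-0.057  0.061  0.019] F [-0.9 -0.2 -1. ] w 0.0527 pos [0.5495 0.1081 0.1822] z [0.005 0.   ] q6 -1.2881
```

```bash
for i in 1; do python3 -m handwheel '[[[0,0,0,0,0,2],[0,0,0,0,0,0]]]' >/dev/null; python3 f.py; python3 -m handwheel '[[[0,0,0,0,0,2],[0,0,0,0,0,0]]]' >/dev/null; python3 f.py; done
```

```text
t 3.9 cw_deg 19.41 ft [0.037 0.    0.229] F [-0.4 -0.8 -0.3] w 0.0521 pos [0.5495 0.1081 0.1822] z [ 0.005 -0.   ] q6 -1.2535
t 4.1 cw_deg 21.34 ft [-0.015  0.008  0.085] F [-0.8 -0.3  0.6] w 0.0528 pos [0.5495 0.108  0.1822] z [ 0.005 -0.001] q6 -1.2197
```

```bash
python3 -m handwheel '[[[0,0,0,0,0,8],[0,0,0,0,0,3],[0,0,0,0,0,0]]]' >/dev/null; python3 f.py; python3 -m handwheel '[[[0,0,0,0,0,2.5],[0,0,0,0,0,0]]]' >/dev/null; python3 f.py; python3 -m handwheel '[[[0,0,0,0,0,8],[0,0,0,0,0,4.5],[0,0,0,0,0,0]]]' >/dev/null; python3 f.py
```

```text
t 4.4 cw_deg 32.56 ft [-0.086  0.043  0.037] F [-0.4  0.7 -0.4] w 0.0525 pos [0.5494 0.1079 0.1822] z [ 0.005 -0.001] q6 -1.024
t 4.6 cw_deg 34.82 ft [-0.088  0.064  0.165] F [ 0.6 -0.4 -0.5] w 0.0524 pos [0.5494 0.1079 0.1822] z [ 0.005 -0.001] q6 -0.9843
t 4.9 cw_deg 47.37 ft [-0.077  0.07  -0.152] F [ 0.3 -0.5 -0.2] w 0.0523 pos [0.5492 0.1077 0.1822] z [ 0.004 -0.001] q6 -0.7652
```

```bash
python3 -m handwheel '[[[0,0,0,0,0,2],[0,0,0,0,0,0]]]' >/dev/null; python3 f.py; python3 -m handwheel '[[[0,0,0,0,0,1.5],[0,0,0,0,0,0]]]' >/dev/null; python3 f.py
```

```text
t 5.1 cw_deg 48.97 ft [-0.094  0.1    0.254] F [-0.5  0.2 -0.8] w 0.0522 pos [0.5493 0.1077 0.1822] z [ 0.004 -0.001] q6 -0.7373
t 5.3 cw_deg 50.31 ft [-0.194  0.05   0.169] F [-0.2  0.1  0. ] w 0.0525 pos [0.5492 0.1077 0.1822] z [ 0.004 -0.002] q6 -0.7137
```

```bash
python3 -m handwheel '[[[0,0,0,0,0,8],[0,0,0,0,0,4.2],[0,0,0,0,0,0]]]' >/dev/null; python3 f.py; python3 -m handwheel '[[[0,0,0,0,0,2],[0,0,0,0,0,0]]]' >/dev/null; python3 f.py
```

```text
t 5.6 cw_deg 62.8 ft [-0.109  0.087  0.161] F [ 0.6 -0.   0.5] w 0.0526 pos [0.5491 0.1076 0.1822] z [ 0.004 -0.002] q6 -0.4958
t 5.8 cw_deg 64.54 ft [-0.18   0.111  0.207] F [-0.1 -0.3  0.5] w 0.0523 pos [0.549  0.1076 0.1822] z [ 0.004 -0.002] q6 -0.4654
```

```bash
python3 -m handwheel '[[[0,0,0,0,0,8.3],[0,0,0,0,0,4.6],[0,0,0,0,0,0]]]' >/dev/null; python3 f.py; python3 -m handwheel '[[[0,0,0,0,0,2],[0,0,0,0,0,0]]]' >/dev/null; python3 f.py
```

```text
t 6.1 cw_deg 77.52 ft [-0.12   0.152  0.042] F [-0.6 -1.4 -0.9] w 0.0525 pos [0.5489 0.1076 0.1822] z [ 0.003 -0.002] q6 -0.2392
t 6.3 cw_deg 79.07 ft [-0.11   0.125  0.44 ] F [-0.3  0.2 -0.7] w 0.0524 pos [0.5488 0.1076 0.1821] z [ 0.003 -0.002] q6 -0.2118
```

```bash
python3 -m handwheel '[[[0,0,0,0,0,1.5],[0,0,0,0,0,0]]]' >/dev/null; python3 f.py
```

```text
t 6.5 cw_deg 80.37 ft [-0.077  0.121  0.504] F [ 0.2 -1.4 -0.1] w 0.0523 pos [0.5488 0.1076 0.1822] z [ 0.003 -0.002] q6 -0.1889
```

Torque stays at 0.50 N m 3° past the click at 77.4°, so the stones touch there (click 0). Five clicks open is 2.4°, and I'll count each one on the way back.

```bash
python3 -m handwheel '[[[0,0,0,0,0,-2.9],[0,0,0,0,0,-2],[0,0,0,0,0,0]]]' >/dev/null; python3 f.py; python3 -m handwheel '[[[0,0,0,0,0,-8],[0,0,0,0,0,-5],[0,0,0,0,0,-2],[0,0,0,0,0,0]]]' >/dev/null; python3 f.py; python3 -m handwheel '[[[0,0,0,0,0,-7.5],[0,0,0,0,0,-7.5],[0,0,0,0,0,0]]]' >/dev/null; python3 f.py;python3 -m handwheel '[[[0,0,0,0,0,-7.5],[0,0,0,0,0,-7.5],[0,0,0,0,0,0]]]' >/dev/null; python3 f.py
```

```text
t 6.8 cw_deg 75.33 ft [-0.098  0.2   -0.2  ] F [-0.3  0.1  0.2] w 0.0524 pos [0.5489 0.1075 0.1822] z [ 0.003 -0.001] q6 -0.2777
t 7.2 cw_deg 59.98 ft [-0.151  0.195 -0.185] F [ 0.2 -1.4  0.7] w 0.0527 pos [0.5491 0.1077 0.1822] z [ 0.004 -0.   ] q6 -0.5463
t 7.5 cw_deg 44.77 ft [-0.201  0.202 -0.178] F [-0.3 -0.5  0.2] w 0.0522 pos [0.5493 0.1078 0.1822] z [0.004 0.001] q6 -0.812
t 7.8 cw_deg 30.0 ft [-0.201  0.079 -0.148] F [-0.7 -0.2  0.4] w 0.0522 pos [0.5494 0.108  0.1822] z [0.004 0.001] q6 -1.0699
```

```bash
python3 -m handwheel '[[[0,0,0,0,0,-7.4],[0,0,0,0,0,-7.4],[0,0,0,0,0,0]]]' >/dev/null; python3 f.py; python3 -m handwheel '[[[0,0,0,0,0,-8],[0,0,0,0,0,-4.7],[0,0,0,0,0,0]]]' >/dev/null; python3 f.py
```

```text
t 8.1 cw_deg 15.75 ft [-0.2    0.031 -0.222] F [-0.  -0.1  0.2] w 0.0525 pos [0.5495 0.1081 0.1822] z [0.005 0.001] q6 -1.3186
t 8.4 cw_deg 3.73 ft [-0.118  0.062  0.421] F [-0.   0.2  0.1] w 0.0522 pos [0.5495 0.1083 0.1822] z [0.005 0.002] q6 -1.5282
```

```bash
python3 -m handwheel '[[[0,0,0,0,0,-1.3],[0,0,0,0,0,0]]]' >/dev/null; python3 f.py; python3 -m handwheel '[[[0,0,0,0,0,0],[0,0,0,0,0,0],[0,0,0,0,0,0],[0,0,0,0,0,0]]]' 1; python3 f.py
```

```text
t 8.6 cw_deg 2.83 ft [-0.045  0.08   0.33 ] F [-0.2 -0.4 -0.7] w 0.0521 pos [0.5495 0.1084 0.1822] z [0.005 0.001] q6 -1.5437
t: 9.0
tool_pos: [0.5499, 0.1083, 0.1825]
ee_rot: [0.028, 1.0, 0.001, 0.003]
contact_force: [-0.0, 0.3, 0.1]
grip_width: 0.0854
t 9.0 cw_deg 3.21 ft [-0.016  0.029  0.002] F [-0.   0.3  0.1] w 0.0854 pos [0.5499 0.1083 0.1825] z [0.006 0.002] q6 -1.5376
```

```bash
python3 -m handwheel '[[[0,0,-0.03,0,0,0],[0,0,-0.05,0,0,0],[0,0,-0.03,0,0,0],[0,0,0,0,0,0]]]'>/dev/null; python3 f.py
python3 - <<'E'
from h import *
go([.457,-.041,.25])
E
```

```text
t 9.4 cw_deg 3.33 ft [-0.037  0.007 -0.016] F [ 0.1 -0.3  0.7] w 0.0854 pos [0.5483 0.1081 0.295 ] z [0.002 0.002] q6 -1.5358
tool shift mm [  82.6 -154.2   44.4] pos [0.5483 0.1081 0.295 ] z [ 0.002  0.002 -1.   ] y [0.058 0.998 0.002]
```

```bash
python3 -m handwheel '[[[0.02,-0.038,0,0,0,0],[0.02,-0.038,0,0,0,0],[0.02,-0.038,0.02,0,0,0],[0.02,-0.038,0.03,0,0,0],[0,0,0.02,0,0,0]]]' 0 >/dev/null; python3 -m handwheel '[[[0,0,0,0,0,0]]]' >/dev/null; python3 f.py
python3 - <<'E'
from h import *
go([.457,-.041,.16])
E
```

```text
t 10.0 cw_deg 3.34 ft [ 0.05  -0.009 -0.019] F [-0.7 -0.   0.8] w 0.0002 pos [ 0.4576 -0.0418  0.2209] z [0.004 0.002] q6 -1.8707
tool shift mm [ 0.9  0.6 60.9] pos [ 0.4576 -0.0418  0.2209] z [ 0.004  0.002 -1.   ] y [0.058 0.998 0.002]
```

Go down to about 15 mm above the cap, then look to check dial and alignment.

```bash
python3 -m handwheel '[[[0,0,0.04,0,0.2,0],[0,0,0.045,0,0,0],[0,0,0,0,0,0]]]' >/dev/null; python3 f.py
python3 - <<'E'
from h import *
e=get_image("side");d=get_image("top")
b=cv2.resize(e["frame"][140:265,190:350,::-1],None,fx=4.5,fy=4.5,interpolation=cv2.INTER_CUBIC)
cv2.imwrite("pics/p4.png",b)
T=np.array(state()["tool_pos"])
for X in(T,[.457,-.041,.122]):print(((proj(e,np.array(X))-[190,140])*4.5).round())
go([.457,-.041,.122])
E
```

```text
t 10.3 cw_deg 3.34 ft [-0.015  0.104  0.027] F [-0.2  0.7  0.2] w -0.0003 pos [ 0.4598 -0.0416  0.1361] z [0.005 0.001] q6 -1.8684
[340. 357.]
[328. 389.]
tool shift mm [ 7.2  1.7 19.7] pos [ 0.4638 -0.043   0.1418] z [ 0.015 -0.003 -1.   ] y [ 0.058  0.998 -0.002]
```

View pics/p4.png

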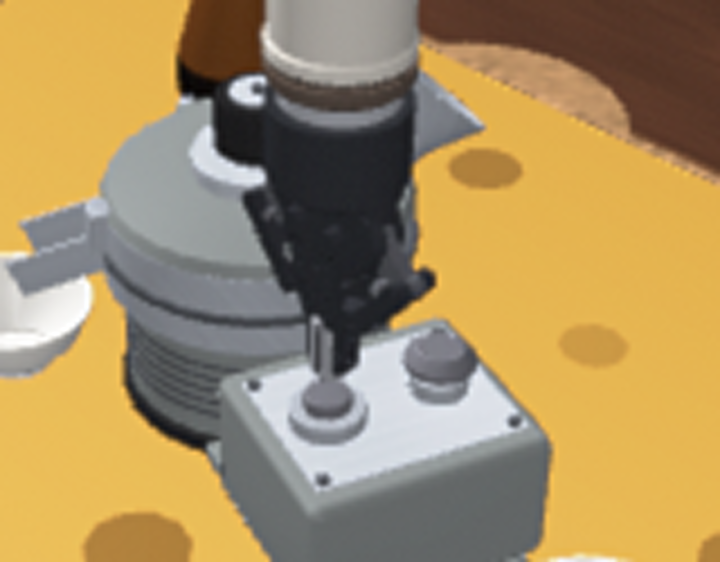

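The side view shows the fingers just behind and above the start button (fingertip about (338,365), button (328,398)), well clear of stop at (440,355). I need about 8 mm of shift plus a tilt correction.

```bash
python3 -m handwheel '[[[0.008,0.001,0.008,0,0.8,0],[0,0,0,0,0,0],[0,0,0,0,0,0]]]' >/dev/null; python3 f.py
python3 - <<'E'
from h import *
go([.456,-.042,.122])
E
```

```text
t 10.7 cw_deg 3.25 ft [ 0.002  0.023 -0.062] F [ 0.1 -0.1 -0.5] w -0.0002 pos [ 0.46   -0.0424  0.1399] z [ 0.01  -0.006] q6 -1.8666
tool shift mm [ 4.2  0.3 17.9] pos [ 0.46   -0.0424  0.1399] z [ 0.01  -0.006 -1.   ] y [ 0.057  0.998 -0.005]
```

```bash
python3 -m handwheel '[[[0.005,0,0.01,-0.4,0.6,0],[0,0,0,0,0,0],[0,0,0,0,0,0]]]' >/dev/null; python3 f.py
python3 - <<'E'
from h import *
go([.456,-.042,.122])
E
```

```text
t 11.0 cw_deg 3.24 ft [ 0.032 -0.03  -0.037] F [ 0.2  0.1 -0.9] w -0.0002 pos [ 0.456  -0.0426  0.1311] z [0.003 0.001] q6 -1.8747
tool shift mm [0.1 0.6 9.1] pos [ 0.456  -0.0426  0.1311] z [ 0.003  0.001 -1.   ] y [0.057 0.998 0.001]
```

```bash
python3 -m handwheel '[[[0,0,0.006,0,0,0],[0,0,0,0,0,0]]]' >/dev/null; python3 f.py; python3 -m handwheel '[[[0,0,0.004,0,0,0],[0,0,0,0,0,0]]]' >/dev/null; python3 f.py;  python3 -m handwheel '[[[0,0,0.002,0,0,0],[0,0,0,0,0,0]]]' >/dev/null; python3 f.py
```

```text
t 11.2 cw_deg 3.25 ft [-0.02   0.041 -0.01 ] F [-0.3  0.5 -0.3] w 0.0001 pos [ 0.4559 -0.0426  0.1246] z [0.002 0.001] q6 -1.8747
t 11.4 cw_deg 3.26 ft [ 0.122  0.26  -0.033] F [-1.6 -0.   3.2] w 0.0001 pos [ 0.4564 -0.0428  0.1206] z [0.003 0.001] q6 -1.8747
t 11.6 cw_deg 3.25 ft [ 0.081  0.265 -0.02 ] F [-1.8 -0.1  3.8] w 0.0002 pos [ 0.4565 -0.0429  0.119 ] z [0.003 0.001] q6 -1.8746
```

```bash
python3 -m handwheel '[[[0,0,0.002,0,0,0],[0,0,0,0,0,0]]]' >/dev/null; python3 f.py; python3 -m handwheel '[[[0,0,0.0015,0,0,0],[0,0,0,0,0,0]]]' >/dev/null; python3 f.py
```

```text
t 11.8 cw_deg 3.24 ft [0.096 0.353 0.03 ] F [-2.3  0.8  5.3] w -0.0001 pos [ 0.4566 -0.0428  0.1175] z [0.003 0.001] q6 -1.8747
t 12.0 cw_deg 3.22 ft [0.154 0.572 0.038] F [-2.4  1.6  5.5] w 0.0 pos [ 0.4566 -0.0429  0.1173] z [0.002 0.001] q6 -1.8747
```

```bash
python3 -m handwheel '[[[0,0,0.003,0,0,0],[0,0,0,0,0,0]]]' >/dev/null; python3 f.py; python3 -m handwheel '[[[0,0,0.004,0,0,0]]]' >/dev/null; python3 f.py
```

```text
t 12.2 cw_deg 3.18 ft [0.189 0.593 0.025] F [-3.8  0.8  5.3] w 0.0002 pos [ 0.4568 -0.0429  0.1176] z [0.001 0.001] q6 -1.8747
t 12.3 cw_deg 3.14 ft [ 0.875  2.932 -0.067] F [-16.7   4.7  42.5] w -0.0001 pos [ 0.4573 -0.0431  0.1164] z [0.001 0.   ] q6 -1.8747
```

Bottomed out at z 0.1165, which is the full 5 mm of travel, with a hard stop. Now I'll retreat.

```bash
python3 -m handwheel '[[[0,0,-0.02,0,0,0],[0,0,-0.04,0,0,0],[0.02,0,-0.05,0,0,0],[0.03,0,-0.03,0,0,0],[0,0,0,0,0,0]]]' >/dev/null; python3 -m handwheel '[[[0.04,0,-0.02,0,0,0],[0.04,0,0,0,0,0],[0.04,0,0,0,0,0],[0,0,0,0,0,0],[0,0,0,0,0,0]]]' >/dev/null;python3 f.py
python3 - <<'E'
from h import *
e=get_image("side");d=get_image("top")
a=cv2.resize(d["frame"][130:280,150:350,::-1],(400,300),interpolation=cv2.INTER_CUBIC)
b=cv2.resize(e["frame"][100:340,160:400,::-1],(400,400),interpolation=cv2.INTER_CUBIC)
o=np.zeros((400,800,3),np.uint8);o[:300,:400]=a;o[:,400:]=b
cv2.imwrite("pics/p5.png",o)
E
```

```text
t 13.3 cw_deg 3.12 ft [-0.021  0.027 -0.014] F [0.9 0.7 0.3] w 0.0001 pos [ 0.2845 -0.0338  0.2738] z [-0.003  0.002] q6 -2.0662
```

View pics/p5.png

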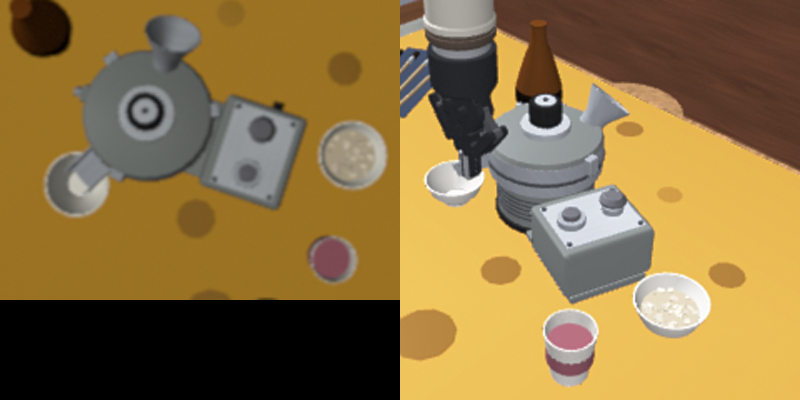

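The views show everything around the mill standing where it was, both buttons up, and the arm clear.

```bash
python3 -c "
from workcell import *
print(hand_in())"
```

```text
the job is handed in; nothing more can be done
None
```

The mill is set five clicks open and the start button was pushed fully down. I handed the job in at about 13.4 s. No reading shows the mill running, so I'm taking that from the full press.

- **Dial, closing:** I turned it clockwise one click at a time, feeling the resistance just past each one. It started four clicks open. At the fourth click the torque no longer fell off: 0.44 N m at 1.6° and 0.50 N m at 2.9° past. I stopped there, well short of the 7.5° / 0.65 N m limit.
- **Dial, opening:** I turned it back five clicks, 75° from the touch point. At clicks 1 to 4 the feel matched the count and showed no slip. I let go 0.4° before the fifth click, with the torque pulling the dial into it.
- **Start button:** I pressed it with the fingers shut until it hit a hard stop at z ≈ 0.1165 m, which is the full 5 mm of travel. The force on the fingertips peaked briefly at 42 N. The 40 N limit names the arm and gripper body, and I saw neither touch anything; the 120 N wrist limit was not reached.
- **Last checks:** The final pictures show both buttons up, the bowls, cup and vase where they stood, and the arm clear. The force reading was near zero. The two camera views differed by about 5 to 8 mm on the start button's position, so I used a point between them, and the press landed on the button.

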